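# Make up two laboratory practical kits

### The job

Make up the two practical kits: in the red tray, stand the amber bottle with the black cap in the white compartment and the porcelain cup in the yellow one; in the blue tray, stand the white bottle with the blue cap in the white compartment, the stoppered flask in the yellow one and the brass weight in the green one. Each thing must end upright on the floor of its compartment, set down rather than dropped. Leave the amber bottle with the white cap and the white bottle with the red cap standing undisturbed where they are.

Things in the scene. Friction and masses are not known exactly. Their poses are not given: they have to be found in the camera images.
- red_tray: Red kit tray, 214 x 74 mm, fixed to the table (its place and turn change from start to start), with three square compartments 66 mm wide in a row along its x axis and rims and dividers 4 mm thick, standing 12 mm above the table. The compartment floors are 4 mm above the table. Origin: middle of the underside, z up. Compartment centres: white floor at x = -70 mm, yellow floor at x = 0, green floor at x = +70 mm (stays empty), all at y = 0.
- blue_tray: Blue kit tray, 214 x 74 mm, fixed to the table (its place and turn change from start to start), with three square compartments 66 mm wide in a row along its x axis and rims and dividers 4 mm thick, standing 12 mm above the table. The compartment floors are 4 mm above the table. Origin: middle of the underside, z up. Compartment centres: yellow floor at x = -70 mm, green floor at x = 0, white floor at x = +70 mm, all at y = 0.
- amber_black: Amber glass, black-capped bottle, 84 mm tall: straight round body 44 mm across up to 56 mm above its underside, shoulder, then a cap 30 mm across. Stands free on the table, about 0.12 kg. Origin: centre of the underside; z up.
- white_blue: White plastic, blue-capped bottle, 84 mm tall: straight round body 44 mm across up to 56 mm above its underside, shoulder, then a cap 30 mm across. Stands free on the table, about 0.12 kg. Origin: centre of the underside; z up.
- cup: White porcelain cup without handle, open at the top, 60 mm tall, outside 48 mm across from 6 mm up to the rim (42 mm at the foot), wall 3.5 mm, about 0.09 kg. Origin: centre of the underside; z up.
- flask: Clear glass conical flask with an green stopper (fixed in it), 90 mm tall: base 50 mm across, tapering to a straight neck 26 mm across from 50 to 80 mm above its underside; the stopper, 24 mm across, stands 10 mm above the neck. About 0.09 kg. Origin: centre of the underside; z up.
- weight: Brass knobbed weight, 66 mm tall: round body 38 mm across and 26 mm high, a stem 14 mm across, and a round knob 20 mm across from 44 to 66 mm above the underside. About 0.3 kg. Origin: centre of the underside; z up.
- amber_white: To be left alone. Amber glass, white-capped bottle, 84 mm tall: straight round body 44 mm across up to 56 mm above its underside, shoulder, then a cap 30 mm across. Stands free on the table, about 0.12 kg. Origin: centre of the underside; z up.
- white_red: To be left alone. White plastic, red-capped bottle, 84 mm tall: straight round body 44 mm across up to 56 mm above its underside, shoulder, then a cap 30 mm across. Stands free on the table, about 0.12 kg. Origin: centre of the underside; z up. The stock (these five things, the two bottles to leave, an open glass dish 58 mm across and 13 mm high, and a cork 30 mm across and 26 mm high) stands mixed on the table in three rows of three, about 110 mm apart.
There are look-alikes about, which are no part of the job. Of the things that look like the weight, the smaller one is meant.

How it is judged:
At the end, for the whole second after the job is handed in: Each of the five stands in its named compartment: within 18 mm of the centre along both tray axes, underside under 4 mm above the floor, within 0.12 rad of upright, released, at rest. The two other bottles stand within 0.12 rad of upright and 20 mm of their starts (x of amber_black in the frame of red_tray between -0.088 and -0.052 m and y of amber_black in the frame of red_tray between -0.018 and 0.018 m and z of each of amber_black, cup in the frame of red_tray below 0.008 m and angle between each of amber_black, cup, white_blue, flask, weight, amber_white, white_red's own z axis and vertical below 0.12 rad and linear speed of each of amber_black, cup, white_blue, flask, weight below 0.02 m/s and x of cup in the frame of red_tray between -0.018 and 0.018 m and y of cup in the frame of red_tray between -0.018 and 0.018 m and x of white_blue in the frame of blue_tray between 0.052 and 0.088 m and y of white_blue in the frame of blue_tray between -0.018 and 0.018 m and z of each of white_blue, flask, weight in the frame of blue_tray below 0.008 m and x of flask in the frame of blue_tray between -0.088 and -0.052 m and y of flask in the frame of blue_tray between -0.018 and 0.018 m and x of weight in the frame of blue_tray between -0.018 and 0.018 m and y of weight in the frame of blue_tray between -0.018 and 0.018 m and distance of each of amber_white, white_red from where it was at the start of the episode below 0.02 m); the robot touches nothing.
It fails at once if one of the five things is let go of (not touched by the fingers) with its underside more than 35 mm above the table: dropped ((height (world z) of amber_black above 0.035 m and contact force between amber_black and the fingers below 0.01 N) or (height (world z) of cup above 0.035 m and contact force between cup and the fingers below 0.01 N) or (height (world z) of white_blue above 0.035 m and contact force between white_blue and the fingers below 0.01 N) or (height (world z) of flask above 0.035 m and contact force between flask and the fingers below 0.01 N) or (height (world z) of weight above 0.035 m and contact force between weight and the fingers below 0.01 N)).
It fails at once if a bottle that was to be left alone is moved more than 20 mm or tipped by more than 0.4 rad (distance of any of amber_white, white_red from where it was at the start of the episode above 0.02 m or angle between any of amber_white, white_red's own z axis and vertical above 0.4 rad).
It also fails if it takes over 136 s, if anything falls off the work surface, if the arm or the gripper's body presses on something with over 40 N, if the wrist force passes 120 N, or if a joint passes its speed limit or range.

### The arm

A 6-joint arm with a two-finger parallel gripper is mounted at the origin on the work surface. World frame = base frame: x ahead of the robot, y to its left, z up, the work surface at z = 0. Lengths are in m, angles in rad, forces in N, time in s.
With the tool pointing down it reaches from about 0.25 to 0.725 m from the base axis. Payload 4 kg.
Tool frame: the origin (TCP) lies midway between the tips of the shut fingers; the grasp point (between the pads) lies 19 mm behind it; z points along the fingers, y is the direction in which the jaws open and shut (so a half turn about z gives the same grasp; the last joint's range is limited). The gripper opens to 85 mm and grips with 20 to 120 N. Pads are 22 mm wide; open, the fingers measure 114 mm over their backs; the gripper's body (76 mm by 85 mm) begins 54 mm behind the grasp point. The pads swing forward as they close: fully open they stand 13 mm farther back than shut.
Start: joints at [-1.25, 0.241, 0.005, 1.335, 0, 1.571], TCP at [0.158, -0.474, 0.231] pointing down, gripper open.
Joint ranges: [-2.72, 2.72], [-1.05, 1.87], [-1.09, 1.28], [-1.99, 2.15], [-1.42, 1.44], [-3.14, 3.14]. Speed limits (rad/s): [2.79, 2.79, 3.14, 3.14, 3.14, 3.14].

### API

Orientations are given as a unit quaternion [x, y, z, w].
In Python, from workcell import monitor, cams, order gives the robot as it stands.
- The arm moves only by the tool send_rows, never from a script. Its argument "moves" is a list of rows, each a list of 4 numbers: the shift along the tool's x, y, z as a fraction of full scale, then the turn about the tool's z as a fraction of full scale. A call has 1 to 20 rows; each row shifts and turns the commanded pose from where the row before left it, along the tool's axes as they then stand; what a row does not reach is not made up. Full scale, the value 1, is 100 cm for a shift and 0.1 rad for a turn. A row lasts 1/10 s, in which the tool goes at most 50 mm and 8.59 degrees, less where a joint would pass 70% of its speed; a pose out of reach is approached as far as the arm can. A call with a number of a shift or a turn outside -1 to 1 is refused whole. A call with a gripper value outside its range is refused whole. "claw" is the gripper's target within -1 to 1 (fully open at 1, half-way at 0, shut at -1), set as the call begins (left out, the last holds). The fingers move at their own pace and stop on an object; the grip force is fixed at half the most. Time passes only in rows, so rows that do not move let the fingers close. It gives the time, the measured TCP pose, the force and the opening at its end, in the units of the state.
- monitor.get_obs(): the state, without advancing time (a new reading comes with each control period).
- cams.camera(name): name is "side" or "top" or "wrist"; returns (picture, depth): 384x512x3 uint8, blue, green, red; 384x512 float32, m along the optical axis (not along the pixel's ray), 0 where there is no reading.
- cams.camera_info(name): a dict with "intrinsics" (3x3 intrinsics, pixels), "T" (4x4, takes a point from camera to world coordinates); the wrist camera has in their place "mount" (4x4, takes a point from camera to tool coordinates, whose origin is the TCP and whose axes are the flange's). Camera axes: x right, y up, looking along -z (the intrinsics and any distortion apply to the point x, -y, -z); pixel columns grow to the right and rows downward; lengths in m; the calibration is good to about 2 mm. A picture is of the moment at which its call begins: read the wrist's pose just before it. camera_info takes no time and is no camera call.
- order.job_done(): hands the job in, once; it reports no verdict.
The state is a dict: "clock": time; "joint_pos": joint angles; "joint_vel": joint speeds; "tau": joint torques, N m; "eef_pos": TCP position; "tool_rot": TCP orientation; "ft_force": force on the tool from outside, world axes, zero at the start; "ft_torque": the same for the moment, N m; "grip_width": finger opening in m.
Only numpy, scipy, OpenCV 4.12 (cv2) and the standard library are available. Lean on these libraries where they do the work, as an engineer would, in place of code of your own. Each camera call takes 0.05 s, during which the arm holds its last target.

## Working session

There is one attempt and no reset: what is moved stays moved. The work goes in short steps, Python scripts to look and compute and a tool call to move; the robot and the scene stay as the last step left them, time stands still between calls to the robot, and variables do not carry over. Pictures are saved under pics/ and viewed, and the job is handed in when it is done.

Besides the shell and the picture viewer there is one more tool, called after ">>>" in YAML: its name, and indented under it one key for each argument. send_rows: Moves the arm, as the interface text tells. Its arguments: {"type":"object","properties":{"moves":{"type":"array","items":{"type":"array","items":{"type":"number","minimum":-1,"maximum":1}}},"claw":{"type":"number"}},"required":["moves"]}

```bash
mkdir -p pics; ls
cat > h.py <<'E'
import numpy as np, cv2
from workcell import monitor, cams, order
def snap(n,f=None):
    im,d=cams.camera(n); np.savez(f'/tmp/{n}.npz',im=im,d=d)
    if f: cv2.imwrite(f'pics/{f}.png',im)
    return im,d
def ray(K,T,u,v):
    p=np.linalg.inv(K)@np.array([u,v,1.]); dc=np.array([p[0],-p[1],-p[2]])
    return T[:3,3],T[:3,:3]@dc
def onplane(K,T,u,v,z):
    o,d=ray(K,T,u,v); return o+d*(z-o[2])/d[2]
def pt(K,T,u,v,dep):
    o,d=ray(K,T,u,v); return o+d*dep
E
python3 - <<'E'
from h import *
o=monitor.get_obs(); print(o)
for n in ['top','side']:
    snap(n,n+'0'); i=cams.camera_info(n); print(n,i)
print(cams.camera_info('wrist'))
E
```

```text
pics
{'clock': 0.0, 'joint_pos': array([-1.25004247e+00,  2.41410192e-01,  3.73720724e-03,  1.33518411e+00,
       -1.90146123e-05,  1.57081143e+00]), 'joint_vel': array([ 0.0020069 , -0.00045316, -0.00011547,  0.0005059 , -0.00180866,
        0.00108788]), 'tau': array([ 1.79975627e-04, -3.72319651e+01,  2.52405632e+01,  1.68981054e-02,
        3.90029197e-05, -1.82756526e-05]), 'eef_pos': array([ 0.1574402 , -0.4739128 ,  0.23041929]), 'tool_rot': array([ 9.87167842e-01,  1.59682780e-01, -1.73935273e-04, -1.01564150e-03]), 'ft_force': array([0.00129378, 0.3658946 , 1.07673071]), 'ft_torque': array([-0.00562916, -0.03505309,  0.00382061]), 'grip_width': 0.08534145445281444}
top {'intrinsics': array([[432.42406955,   0.        , 251.32017654],
       [  0.        , 432.42406955, 199.01083823],
       [  0.        ,   0.        ,   1.        ]]), 'T': array([[ 0.01073892,  0.98554311, -0.16908418,  0.40956011],
       [-0.99931653,  0.00459621, -0.03667887, -0.01820296],
       [-0.03537146,  0.1693625 ,  0.98491888,  0.93580537],
       [ 0.        ,  0.        ,  0.        ,  1.    
[... 255 characters left out ...]
  [-0.32945107, -0.72189727,  0.60854443,  0.74125745],
       [-0.00911315,  0.64692788,  0.76249673,  0.95292809],
       [ 0.        ,  0.        ,  0.        ,  1.        ]])}
{'intrinsics': array([[265.8963385 ,   0.        , 255.83711563],
       [  0.        , 265.8963385 , 190.41650489],
       [  0.        ,   0.        ,   1.        ]]), 'mount': array([[-9.30795119e-04,  9.64768194e-01,  2.63099727e-01,
         6.53616976e-02],
       [ 9.99999562e-01,  8.72606318e-04,  3.38015900e-04,
        -8.81924212e-04],
       [ 9.65245055e-05,  2.63099926e-01, -9.64768583e-01,
        -1.42377190e-01],
       [ 0.00000000e+00,  0.00000000e+00,  0.00000000e+00,
         1.00000000e+00]])}
```

View pics/top0.png

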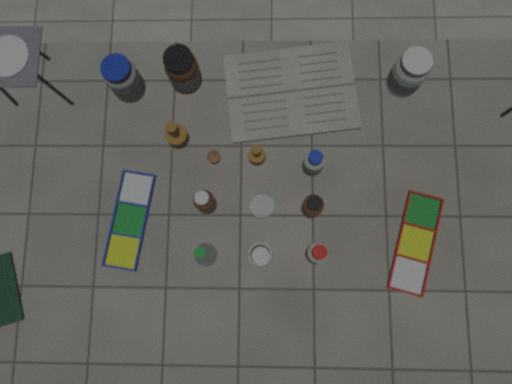

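View pics/side0.png

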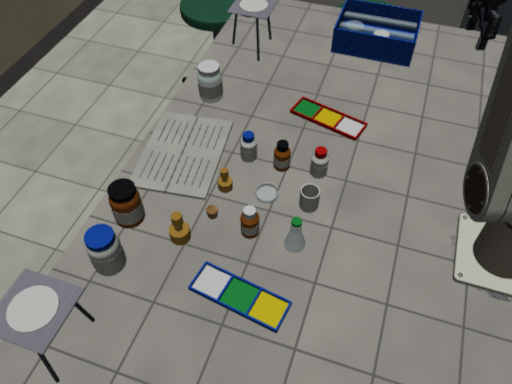

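The top view lists the candidates. 
- **Weights:** one at (257,155) and a bigger one at (176,133).
- **Blue-capped white bottles:** (314,161), and a big one at (118,70).
- **Amber black-capped bottles:** (313,205), and a big one at (181,62).
- **Flask and cup:** (203,253) and (261,255).
- **To leave alone:** amber_white at (204,200) and white_red at (318,252).

Next I measure them.

Run:
```python
from h import *
im=np.load('/tmp/top.npz')['im'];d=np.load('/tmp/top.npz')['d']
cv2.imwrite('pics/crop0.png',cv2.resize(im[120:280,90:450],None,fx=2.2,fy=2.2,interpolation=cv2.INTER_CUBIC))
for n in ['top','side']:
    f=np.load(f'/tmp/{n}.npz');im=f['im'];d=f['d'];i=cams.camera_info(n);K,T=i['intrinsics'],i['T']
    v,u=np.mgrid[:384,:512]; 
    P=np.stack([(u-K[0,2])/K[0,0],-(v-K[1,2])/K[1,1],-np.ones_like(u,float)],-1)*d[...,None]
    W=P@T[:3,:3].T+T[:3,3]; np.save(f'/tmp/W_{n}.npy',W)
    print(n,'table z',np.median(W[150:250,150:300,2]))
    m=((W[...,2]>0.02)&(W[...,2]<.15)&(d>0)&(W[...,0]>.2)&(W[...,0]<.8)&(abs(W[...,1])<.5)).astype(np.uint8)
    k,l,s,c=cv2.connectedComponentsWithStats(m)
    for j in range(1,k):
        if s[j,4]<15: continue
        w=W[l==j]; zt=np.percentile(w[:,2],97); t=w[w[:,2]>zt-.008]
        print(c[j].round(),s[j,4],'ztop %.3f'%zt,'mean',t.mean(0).round(4),'mid',((t.min(0)+t.max(0))/2).round(4),'ext',np.ptp(t,axis=0).round(3))
```

```text
top table z 0.0004463974742167087
[53. 89.] 146 ztop 0.130 mean [0.797  0.4453 0.1278] mid [0.797  0.4457 0.1299] ext [0.006 0.005 0.014]
[122.  90.] 359 ztop 0.109 mean [0.7979 0.2988 0.1071] mid [0.7977 0.2995 0.107 ] ext [0.004 0.024 0.011]
[175. 134.] 451 ztop 0.086 mean [0.7064 0.182  0.0842] mid [0.707  0.1824 0.0838] ext [0.026 0.025 0.011]
[257. 155.] 245 ztop 0.068 mean [0.6628 0.0054 0.066 ] mid [0.6635 0.0056 0.066 ] ext [0.021 0.017 0.008]
[213. 157.] 142 ztop 0.029 mean [0.6595 0.0995 0.026 ] mid [0.6604 0.0995 0.0258] ext [0.029 0.029 0.009]
[313. 162.] 426 ztop 0.086 mean [ 0.6426 -0.1154  0.0838] mid [ 0.6429 -0.1155  0.0829] ext [0.03  0.026 0.009]
[204. 201.] 403 ztop 0.086 mean [0.5575 0.1141 0.0839] mid [0.5576 0.1148 0.0827] ext [0.029 0.029 0.009]
[312. 206.] 407 ztop 0.086 mean [ 0.549  -0.1126  0.0842] mid [ 0.5487 -0.1131  0.0839] ext [0.028 0.028 0.01 ]
[260. 254.] 169 ztop 0.063 mean [ 0.4459 -0.0039  0.0601] mid [ 0.4469 -0.0042  0.0601] ext [0.046 0.044 0.01 ]
[317. 253.] 413 ztop 0.087 mean [ 0.4516 -0.1204  0.0841] mid [ 0.4518 -0.1207  0.0833] ext [0.0
[... 654 characters left out ...]
  5.610e-02] mid [ 0.4496 -0.0017  0.0565] ext [0.047 0.049 0.01 ]
[212. 210.] 97 ztop 0.027 mean [0.6631 0.1034 0.0239] mid [0.6636 0.1028 0.024 ] ext [0.028 0.03  0.007]
[250. 220.] 450 ztop 0.084 mean [0.5604 0.1186 0.0814] mid [0.561  0.118  0.0805] ext [0.029 0.03  0.009]
[178. 227.] 435 ztop 0.084 mean [0.7097 0.1866 0.0819] mid [0.7099 0.1855 0.0821] ext [0.025 0.027 0.01 ]
[296. 233.] 367 ztop 0.089 mean [0.4508 0.1179 0.0876] mid [0.4513 0.117  0.0863] ext [0.022 0.022 0.01 ]
[118. 255.] 235 ztop 0.086 mean [0.7982 0.3028 0.0845] mid [0.7977 0.3032 0.0935] ext [0.004 0.027 0.031]
[ 83. 311.] 91 ztop 0.094 mean [0.7974 0.4476 0.0913] mid [0.7971 0.4476 0.0919] ext [0.004 0.006 0.01 ]
```

Run:
```python
from h import *
for n in ['top','side']:
    f=np.load(f'/tmp/{n}.npz');im=f['im'];i=cams.camera_info(n);K,T=i['intrinsics'],i['T'];W=np.load(f'/tmp/W_{n}.npy')
    hsv=cv2.cvtColor(im,cv2.COLOR_BGR2HSV);H,S,V=cv2.split(hsv)
    low=(W[...,2]<.03)
    M={'red':((H<8)|(H>172))&(S>150)&low,'blue':(H>105)&(H<130)&(S>120)&low,'green':(H>50)&(H<75)&(S>150)&low,'yellow':(H>22)&(H<35)&(S>150)&low}
    for nm,m in M.items():
        k,l,s,c=cv2.connectedComponentsWithStats(m.astype(np.uint8))
        for j in range(1,k):
            if s[j,4]<100: continue
            cn=cv2.findContours((l==j).astype(np.uint8),cv2.RETR_EXTERNAL,cv2.CHAIN_APPROX_NONE)[0][0][:,0]
            z=.012 if nm in('red','blue') else .004
            p=np.array([onplane(K,T,a,b,z)[:2] for a,b in cn])
            r=cv2.minAreaRect((p*1000).astype(np.float32))
            print(n,nm,c[j].round(),s[j,4],'centre',np.round(r[0],1),'size',np.round(r[1],1),'ang %.1f'%r[2])
```

```text
top blue [113. 217.] 129 centre [532.  315.9] size [  5. 203.] ang 80.9
top blue [147. 211.] 102 centre [544.1 245.7] size [  7.3 155.5] ang 81.0
top yellow [417. 242.] 630 centre [ 478.4 -333.4] size [63.3 64.5] ang 74.6
top yellow [119. 250.] 335 centre [454.5 296.9] size [57.2 58.8] ang 82.3
side red [328. 119.] 406 centre [ 480.7 -322.6] size [ 81.6 214.7] ang 74.6
side blue [392.  28.] 244 centre [ 386.5 -823.1] size [193.4  96. ] ang 8.3
side blue [370.  55.] 615 centre [ 424.4 -666.2] size [ 49.3 257.6] ang 90.0
side blue [240. 296.] 680 centre [525.7 286.8] size [ 75.8 214.3] ang 81.1
side green [307. 108.] 239 centre [ 549.9 -352.6] size [54.7 59.6] ang 73.6
side green [239. 295.] 733 centre [527.4 282. ] size [60.6 62.1] ang 80.9
side yellow [328. 117.] 276 centre [ 482.3 -334.9] size [56.3 61.8] ang 74.5
side yellow [268. 309.] 814 centre [457.7 292.9] size [61.1 63.4] ang 81.0
```

View pics/crop0.png

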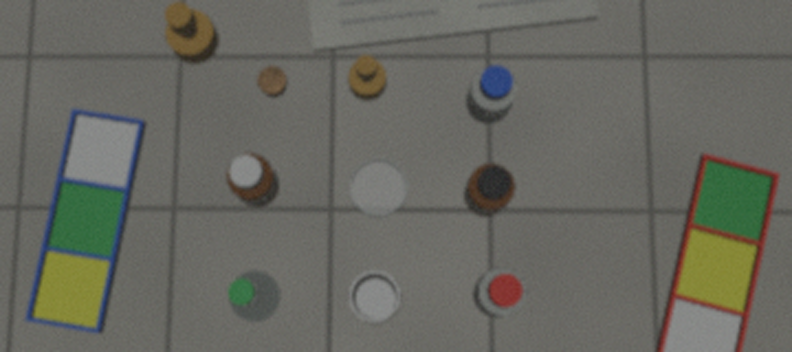

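The crop confirms the choices: the small weight is at top (257,155) with its top at 66 mm, while the look-alike's is at 84 mm. Heights match the specified sizes, and averaging the two views centres the z error. The tray masks are patchy, so I'll measure those again.

Run:
```python
from h import *
for n in ['top','side']:
    f=np.load(f'/tmp/{n}.npz');im=f['im'];i=cams.camera_info(n);K,T=i['intrinsics'],i['T'];W=np.load(f'/tmp/W_{n}.npy')
    hsv=cv2.cvtColor(im,cv2.COLOR_BGR2HSV);H,S,V=cv2.split(hsv)
    z=W[...,2]
    for nm,(x0,x1,y0,y1) in {'blue':(.38,.67,.2,.38),'red':(.36,.62,-.43,-.24)}.items():
        roi=(W[...,0]>x0)&(W[...,0]<x1)&(W[...,1]>y0)&(W[...,1]<y1)
        m=roi&(S>85)
        m=cv2.morphologyEx(m.astype(np.uint8),cv2.MORPH_OPEN,np.ones((2,2)))
        hull=cv2.convexHull(np.argwhere(m)[:,::-1].astype(np.int32))[:,0]
        p=np.array([onplane(K,T,a,b,.010)[:2] for a,b in hull])
        r=cv2.minAreaRect((p*1000).astype(np.float32)); print(n,nm,np.round(r[0],1),np.round(r[1],1),'%.1f'%r[2])
        hi=H[roi];
        for cn,(a,b) in {'yellow':(20,36),'green':(45,85)}.items():
            mm=(roi&(H>=a)&(H<=b)&(S>110)).astype(np.uint8)
            mm=cv2.morphologyEx(mm,cv2.MORPH_OPEN,np.ones((3,3)))
            c=cv2.findContours(mm,cv2.RETR_EXTERNAL,cv2.CHAIN_APPROX_NONE)[0]
            if not c: continue
            c=max(c,key=cv2.contourArea)[:,0]
            p=np.array([onplane(K,T,a,b,.004)[:2] for a,b in c]); r=cv2.minAreaRect((p*1000).astype(np.float32)); print('   ',cn,np.round(r[0],1),np.round(r[1],1),'%.1f'%r[2])
```

```text
top blue [520.9 280.9] [ 75.3 213.5] 81.1
    yellow [454.1 296.5] [62.1 63.4] 81.0
    green [523.7 284.9] [63.3 64.2] 81.1
top red [ 475.8 -333.4] [ 76.6 215.5] 74.7
    yellow [ 478.1 -333.8] [64.8 65.5] 74.7
    green [ 546.3 -352.4] [60.6 61. ] 74.6
side blue [523.2 287.4] [ 77.7 214.6] 81.1
    yellow [457.7 293.1] [62.4 64. ] 80.9
    green [527.  282.1] [62.5 64.3] 80.9
side red [ 478.1 -322.2] [ 85.2 217.3] 74.5
    yellow [ 482.1 -334.3] [59.6 62.6] 74.0
    green [ 549.6 -353. ] [56.4 60. ] 73.6
```

>>> send_rows:
  moves:
    - [0.04, 0, 0, 1]
    - [0.04, 0, 0, 1]
    - [0.04, 0, 0, 1]
    - [0.04, 0, 0, 0.21]
    - [0.04, 0, 0, 0]
    - [0, 0, 0, 0]
    - [0, 0, 0, 0]
  claw: 1

```text
clock: 0.8
eef_pos: [0.3548, -0.4468, 0.2302]
tool_rot: [1.0, 0.001, -0.001, -0.001]
ft_force: [0.3, -0.2, -0.2]
grip_width: 0.0849
```

>>> send_rows:
  moves:
    - [0.024, -0.042, 0, 0]
    - [0.024, -0.042, 0, 0]
    - [0.024, -0.042, 0, 0]
    - [0.024, -0.042, 0, 0]
    - [0.025, -0.042, 0, 0]
    - [0.025, -0.042, 0, 0]
    - [0.025, -0.042, 0, 0]
    - [0.025, -0.042, 0, 0]
    - [0, 0, 0, 0]
    - [0, 0, 0, 0]

```text
clock: 1.8
eef_pos: [0.5497, -0.1113, 0.2311]
tool_rot: [1.0, 0.001, -0.001, 0.0]
ft_force: [0.6, -0.6, 1.1]
grip_width: 0.0851
```

```bash
cat >> h.py <<'E'
from scipy.spatial.transform import Rotation as R
def wristT():
    o=monitor.get_obs(); T=np.eye(4); T[:3,:3]=R.from_quat(o['tool_rot']).as_matrix(); T[:3,3]=o['eef_pos']
    i=cams.camera_info('wrist'); return i['intrinsics'],T@i['mount'],o
def wlook(f,x0=.2,x1=.75,y0=-.5,y1=.5,zmin=.02):
    K,T,o=wristT(); im,d=snap('wrist',f)
    print('t %.2f'%o['clock'],o['eef_pos'].round(4),R.from_quat(o['tool_rot']).as_euler('xyz',degrees=True).round(1),o['grip_width'])
    v,u=np.mgrid[:384,:512]
    P=np.stack([(u-K[0,2])/K[0,0],-(v-K[1,2])/K[1,1],-np.ones_like(u,float)],-1)*d[...,None]
    W=P@T[:3,:3].T+T[:3,3]
    m=((W[...,2]>zmin)&(W[...,2]<.12)&(d>0)&(W[...,0]>x0)&(W[...,0]<x1)&(W[...,1]>y0)&(W[...,1]<y1)).astype(np.uint8)
    k,l,s,c=cv2.connectedComponentsWithStats(m)
    for j in range(1,k):
        if s[j,4]<60: continue
        w=W[l==j]; zt=np.percentile(w[:,2],97); t=w[w[:,2]>zt-.006]
        print(c[j].round(),s[j,4],'ztop %.3f'%zt,'mid',((t.min(0)+t.max(0))/2)[:2].round(4),'ext',np.ptp(t,axis=0).round(3)[:2])
    return im,W
E
python3 - <<'E'
from h import *
wlook('w1')
E
```

```text
t 1.80 [ 0.5497 -0.1113  0.2311] [1.8e+02 1.0e-01 1.0e-01] 0.08512133415402211
[12. 37.] 1071 ztop 0.037 mid [0.7072 0.1735] ext [0.046 0.028]
[157.  74.] 966 ztop 0.067 mid [0.6644 0.0065] ext [0.019 0.02 ]
[83. 78.] 519 ztop 0.027 mid [0.6608 0.1009] ext [0.028 0.029]
[259.  91.] 1260 ztop 0.085 mid [ 0.644 -0.114] ext [0.029 0.029]
[ 71. 165.] 1921 ztop 0.085 mid [0.5592 0.1158] ext [0.029 0.031]
[256. 171.] 1092 ztop 0.085 mid [ 0.5505 -0.1109] ext [0.029 0.029]
[262. 243.] 1234 ztop 0.085 mid [ 0.4529 -0.1189] ext [0.03  0.028]
[ 86. 247.] 1359 ztop 0.090 mid [0.4494 0.1151] ext [0.024 0.024]
[184. 241.] 666 ztop 0.060 mid [ 0.4478 -0.0156] ext [0.046 0.021]
```

View pics/w1.png

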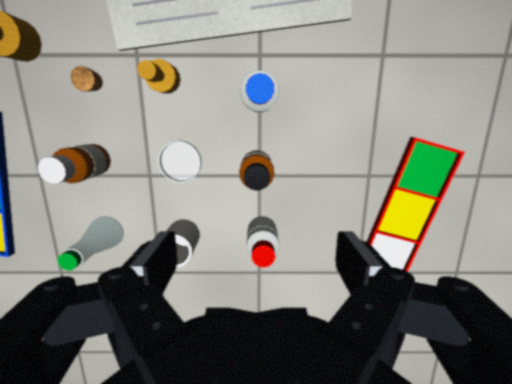

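The wrist view agrees with the averages to about 1 mm. Its amber black cap is at (256,171), next to the blue cap (259,91) and the red cap (262,250). I descend on amber_black.

>>> send_rows:
  moves:
    - [0.001, 0, 0.04, 0]
    - [0, 0, 0.04, 0]
    - [0, 0, 0.04, 0]
    - [0, 0, 0.04, 0]
    - [0, 0, 0.03, 0]
    - [0, 0, 0.018, 0]
    - [0, 0, 0, 0]
    - [0, 0, 0, 0]
  claw: 1

```text
clock: 2.65
eef_pos: [0.5508, -0.1132, 0.0238]
tool_rot: [1.0, -0.002, -0.0, 0.0]
ft_force: [-0.2, 0.5, 0.3]
grip_width: 0.0853
```

>>> send_rows:
  moves:
    - [0, 0, 0, 0]
    - [0, 0, 0, 0]
    - [0, 0, 0, 0]
    - [0, 0, 0, 0]
    - [0, 0, 0, 0]
    - [0, 0, 0, 0]
    - [0, 0, 0, 0]
    - [0, 0, 0, 0]
  claw: -1

```text
clock: 3.45
eef_pos: [0.5527, -0.1119, 0.025]
tool_rot: [1.0, -0.0, 0.002, 0.001]
ft_force: [-0.9, -1.2, 4.6]
grip_width: 0.0426
```

>>> send_rows:
  moves:
    - [0, 0, -0.02, 0]
    - [0, 0, -0.03, 0]
    - [0, 0, -0.03, 0]
    - [0, 0, -0.03, 0]
    - [-0.023, 0.034, 0, 0]
    - [-0.023, 0.034, 0, 0]
    - [-0.023, 0.034, 0, 0]
    - [-0.023, 0.034, 0, 0]
    - [-0.023, 0.034, 0, 0]
    - [-0.023, 0.034, 0, 0]
    - [0, 0, 0, 0]
    - [0, 0, 0, 0]
    - [0, 0, 0, 0]
  claw: -1

```text
clock: 4.75
eef_pos: [0.4137, -0.3148, 0.1333]
tool_rot: [1.0, 0.0, 0.0, -0.0]
ft_force: [0.0, -0.6, -0.9]
grip_width: 0.0426
```

Run:
```python
from h import *
im,W=wlook('w2')
hsv=cv2.cvtColor(im,cv2.COLOR_BGR2HSV);H,S,V=cv2.split(hsv); K,T,o=wristT()
for cn,(a,b) in {'yellow':(20,36),'green':(45,85)}.items():
    mm=((H>=a)&(H<=b)&(S>110)&(W[...,2]<.02)).astype(np.uint8); mm=cv2.morphologyEx(mm,cv2.MORPH_OPEN,np.ones((3,3)))
    c=max(cv2.findContours(mm,cv2.RETR_EXTERNAL,cv2.CHAIN_APPROX_NONE)[0],key=cv2.contourArea)[:,0]
    p=np.array([onplane(K,T,a,b,.004)[:2] for a,b in c]); r=cv2.minAreaRect((p*1000).astype(np.float32)); print('   ',cn,np.round(r[0],1),np.round(r[1],1),'%.1f'%r[2])
```

```text
t 4.75 [ 0.4137 -0.3148  0.1333] [-180.   -0.    0.] 0.04258084936623443
[ 35. 149.] 3499 ztop 0.084 mid [ 0.4515 -0.1291] ext [0.026 0.012]
[256. 197.] 232 ztop 0.120 mid [ 0.4274 -0.3137] ext [0.012 0.038]
    yellow [ 477.9 -330.5] [67.2 67. ] 74.7
    green [ 546.6 -349.3] [65.9 65. ] 74.8
```

View pics/w2.png

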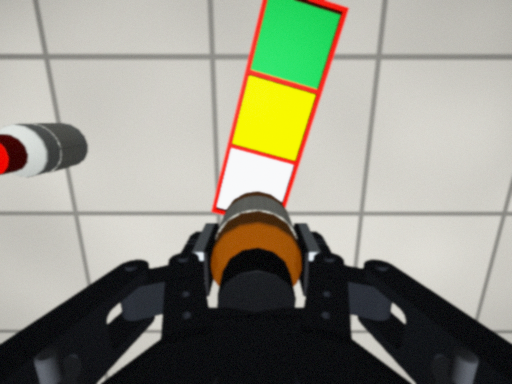

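The amber bottle is held upright and the red tray is at (215–345, 0–212). The wrist puts the yellow centre at (478,-331), within 3 mm of the other views. I lower.

>>> send_rows:
  moves:
    - [-0.002, 0, 0.03, 0]
    - [0, 0, 0.03, 0]
    - [0, 0, 0.025, 0]
    - [0, 0, 0.012, 0]
    - [0, 0, 0.006, 0]
    - [0, 0, 0.003, 0]
    - [0, 0, 0, 0]
    - [0, 0, 0, 0]
    - [0, 0, 0, 0]
  claw: -1

```text
clock: 5.7
eef_pos: [0.4126, -0.3156, 0.029]
tool_rot: [1.0, 0.0, 0.001, 0.0]
ft_force: [-0.9, 2.7, 6.7]
grip_width: 0.0426
```

>>> send_rows:
  moves:
    - [0, 0, 0, 0]
    - [0, 0, 0, 0]
    - [0, 0, 0, 0]
    - [0, 0, 0, 0]
    - [0, 0, 0, 0]
    - [0, 0, 0, 0]
    - [0, 0, -0.02, 0]
    - [0, 0, -0.04, 0]
    - [0, 0, -0.04, 0]
    - [0, 0, -0.04, 0]
    - [0, 0, -0.04, 0]
    - [0, 0, 0, 0]
    - [0, 0, 0, 0]
  claw: 1

```text
clock: 7.0
eef_pos: [0.4119, -0.316, 0.2084]
tool_rot: [1.0, -0.0, 0.001, 0.001]
ft_force: [-0.1, 0.4, -0.3]
grip_width: 0.0856
```

Run:
```python
from h import *
wlook('w3')
```

```text
t 7.00 [ 0.4119 -0.316   0.2084] [ 1.799e+02 -1.000e-01 -0.000e+00] 0.0856095007042423
[ 80. 141.] 2273 ztop 0.085 mid [ 0.4526 -0.1195] ext [0.029 0.031]
[  8. 145.] 648 ztop 0.046 mid [ 0.4441 -0.0224] ext [0.032 0.011]
[255. 177.] 1319 ztop 0.089 mid [ 0.4107 -0.3148] ext [0.029 0.029]
```

View pics/w3.png

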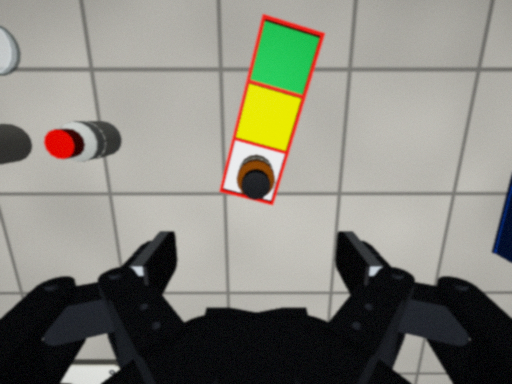

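amber_black stands in white: the cap is at (256,183) with its top at 89 mm, which is 84 plus the 4 mm floor. Next, the cup.

>>> send_rows:
  moves:
    - [0.0045, -0.039, 0, 0]
    - [0.0045, -0.039, 0, 0]
    - [0.0045, -0.039, 0, 0]
    - [0.0045, -0.039, 0, 0]
    - [0.0045, -0.039, 0, 0]
    - [0.0045, -0.039, 0, 0]
    - [0.0045, -0.039, 0, 0]
    - [0.0045, -0.039, 0, 0]
    - [0, 0, 0.04, 0]
    - [0, 0, 0.04, 0]
    - [0, 0, 0.04, 0]
    - [0, 0, 0.03, 0]
    - [0, 0, 0.025, 0]
    - [0, 0, 0.013, 0]
    - [0, 0, 0, 0]
    - [0, 0, 0, 0]
  claw: 1

```text
clock: 8.65
eef_pos: [0.4462, -0.0035, 0.0184]
tool_rot: [1.0, -0.0, -0.002, -0.0]
ft_force: [0.6, -0.3, 0.5]
grip_width: 0.0852
```

>>> send_rows:
  moves:
    - [0, 0, 0, 0]
    - [0, 0, 0, 0]
    - [0, 0, 0, 0]
    - [0, 0, 0, 0]
    - [0, 0, 0, 0]
    - [0, 0, 0, 0]
    - [0, 0, 0, 0]
    - [0, 0, 0, 0]
  claw: -1

```text
clock: 9.45
eef_pos: [0.4484, -0.0035, 0.0205]
tool_rot: [1.0, -0.0, 0.001, -0.0]
ft_force: [-0.7, -0.7, 5.2]
grip_width: 0.0469
```

>>> send_rows:
  moves:
    - [0, 0, -0.02, 0]
    - [0, 0, -0.03, 0]
    - [0, 0, -0.03, 0]
    - [0, 0, -0.03, 0]
    - [0.003, 0.033, 0, 0]
    - [0.003, 0.033, 0, 0]
    - [0.003, 0.033, 0, 0]
    - [0.003, 0.033, 0, 0]
    - [0.003, 0.033, 0, 0]
    - [0.003, 0.033, 0, 0]
    - [0.003, 0.033, 0, 0]
    - [0.003, 0.033, 0, 0]
    - [0.003, 0.033, 0, 0]
    - [0.003, 0.033, 0, 0]
    - [0.001, 0, 0, 0]
    - [0, 0, 0, 0]
    - [0, 0, 0, 0]
    - [0, 0, 0, 0]
  claw: -1

```text
clock: 11.25
eef_pos: [0.4782, -0.3322, 0.1293]
tool_rot: [1.0, 0.001, -0.0, -0.0]
ft_force: [0.4, 0.0, -1.6]
grip_width: 0.0468
```

Run:
```python
from h import *
wlook('w4')
```

```text
t 11.25 [ 0.4782 -0.3322  0.1293] [-1.8e+02  0.0e+00  1.0e-01] 0.04676739713754487
[7. 8.] 273 ztop 0.032 mid [ 0.6294 -0.1301] ext [0.009 0.009]
[ 30. 219.] 3001 ztop 0.080 mid [ 0.452  -0.1315] ext [0.025 0.009]
[256. 195.] 126 ztop 0.120 mid [ 0.4956 -0.3323] ext [0.012 0.039]
[256. 243.] 1165 ztop 0.119 mid [ 0.4655 -0.3315] ext [0.017 0.037]
```

View pics/w4.png

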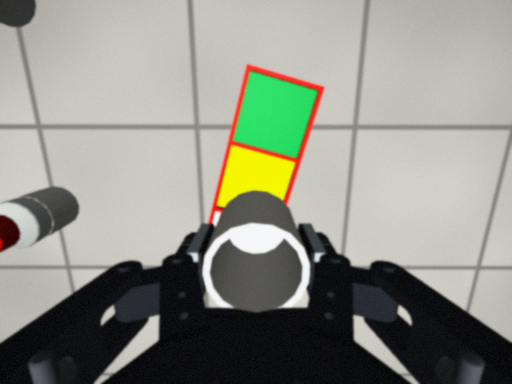

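The cup is held upright above yellow, with its rim circle around (256,265). I lower and release.

>>> send_rows:
  moves:
    - [0, 0, 0.03, 0]
    - [0, 0, 0.03, 0]
    - [0, 0, 0.025, 0]
    - [0, 0, 0.012, 0]
    - [0, 0, 0.006, 0]
    - [0, 0, 0.003, 0]
    - [0, 0, 0, 0]
    - [0, 0, 0, 0]
    - [0, 0, 0, 0]
  claw: -1

```text
clock: 12.2
eef_pos: [0.4795, -0.3342, 0.0246]
tool_rot: [1.0, -0.0, 0.001, 0.001]
ft_force: [-0.9, -0.2, 2.7]
grip_width: 0.0469
```

>>> send_rows:
  moves:
    - [0, 0, 0, 0]
    - [0, 0, 0, 0]
    - [0, 0, 0, 0]
    - [0, 0, 0, 0]
    - [0, 0, 0, 0]
    - [0, 0, 0, 0]
    - [0, 0, -0.02, 0]
    - [0, 0, -0.04, 0]
    - [0, 0, -0.04, 0]
    - [0, 0, -0.04, 0]
    - [0, 0, -0.04, 0]
    - [0, 0, 0, 0]
    - [0, 0, 0, 0]
  claw: 1

```text
clock: 13.5
eef_pos: [0.479, -0.3339, 0.2046]
tool_rot: [1.0, -0.0, 0.001, 0.001]
ft_force: [0.0, -0.4, -0.9]
grip_width: 0.0857
```

Run:
```python
from h import *
wlook('w5')
```

```text
t 13.50 [ 0.479  -0.3339  0.2046] [ 1.799e+02 -1.000e-01 -0.000e+00] 0.08566592614533225
[40. 20.] 2577 ztop 0.084 mid [ 0.6364 -0.1194] ext [0.015 0.021]
[255. 180.] 963 ztop 0.065 mid [ 0.4784 -0.3332] ext [0.047 0.047]
[ 72. 200.] 2168 ztop 0.085 mid [ 0.4528 -0.1194] ext [0.029 0.03 ]
[240. 233.] 1516 ztop 0.089 mid [ 0.411  -0.3148] ext [0.03  0.029]
```

View pics/w5.png

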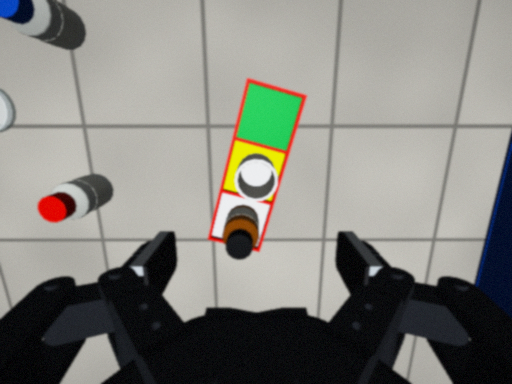

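The cup is in yellow: centre (256,178), rim at 65 mm. Next, white_blue.

>>> send_rows:
  moves:
    - [0.0275, -0.037, 0, 0]
    - [0.0275, -0.037, 0, 0]
    - [0.0275, -0.037, 0, 0]
    - [0.0275, -0.037, 0, 0]
    - [0.0275, -0.036, 0, 0]
    - [0.0275, -0.036, 0, 0]
    - [0.0005, 0, 0.04, 0]
    - [0, 0, 0.04, 0]
    - [0, 0, 0.04, 0]
    - [0, 0, 0.03, 0]
    - [0, 0, 0.02, 0]
    - [0, 0, 0.012, 0]
    - [0, 0, 0, 0]
    - [0, 0, 0, 0]
  claw: 1

```text
clock: 14.95
eef_pos: [0.6439, -0.1136, 0.0212]
tool_rot: [1.0, -0.0, -0.0, -0.0]
ft_force: [1.2, 0.6, 0.2]
grip_width: 0.0852
```

>>> send_rows:
  moves:
    - [0, 0, 0, 0]
    - [0, 0, 0, 0]
    - [0, 0, 0, 0]
    - [0, 0, 0, 0]
    - [0, 0, 0, 0]
    - [0, 0, 0, 0]
    - [0, 0, 0, 0]
    - [0, 0, 0, 0]
  claw: -1

```text
clock: 15.75
eef_pos: [0.6451, -0.1138, 0.0229]
tool_rot: [1.0, -0.0, 0.001, 0.0]
ft_force: [0.2, -0.0, 5.8]
grip_width: 0.0424
```

>>> send_rows:
  moves:
    - [0, 0, -0.02, 0]
    - [0, 0, -0.03, 0]
    - [0, 0, -0.03, 0]
    - [0, 0, -0.03, 0]
    - [-0.005, -0.039, 0, 0]
    - [-0.005, -0.039, 0, 0]
    - [-0.005, -0.039, 0, 0]
    - [-0.005, -0.039, 0, 0]
    - [-0.005, -0.039, 0, 0]
    - [-0.005, -0.039, 0, 0]
    - [-0.005, -0.038, 0, 0]
    - [-0.005, -0.038, 0, 0]
    - [-0.005, -0.038, 0, 0]
    - [-0.005, -0.038, 0, 0]
    - [0, 0, 0, 0]
    - [0, 0, 0, 0]
    - [0, 0, 0, 0]
  claw: -1

```text
clock: 17.45
eef_pos: [0.5838, 0.1497, 0.1425]
tool_rot: [0.994, 0.102, -0.005, -0.047]
ft_force: [0.0, -0.9, -1.4]
grip_width: 0.0425
```

Run:
```python
from h import *
im,W=wlook('w6')
```

```text
t 17.45 [0.5838 0.1497 0.1425] [-1.746e+02  1.000e-01  1.170e+01] 0.04248017670446174
[258.  37.] 3192 ztop 0.085 mid [0.7079 0.1842] ext [0.025 0.025]
[337. 117.] 817 ztop 0.027 mid [0.6607 0.1015] ext [0.028 0.029]
[449. 136.] 2128 ztop 0.067 mid [0.6642 0.0074] ext [0.019 0.02 ]
[302. 211.] 909 ztop 0.079 mid [0.5843 0.1227] ext [0.033 0.036]
```

View pics/w6.png

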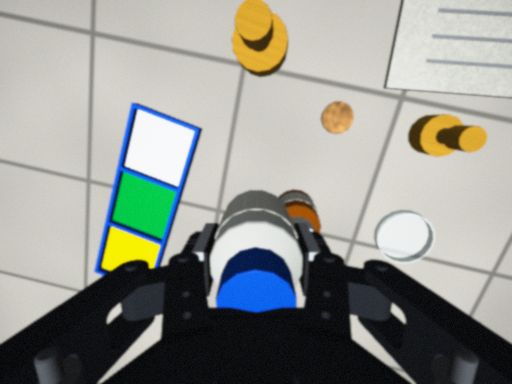

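Run:
```python
from h import *
o=monitor.get_obs()
for k in ['clock','joint_pos','joint_vel','eef_pos','tool_rot','ft_force','tau']: print(k,np.round(o[k],3))
```

```text
clock 17.5
joint_pos [0.203 0.492 0.135 1.215 0.095 3.141]
joint_vel [-0.006  0.004  0.001  0.001  0.002  0.   ]
eef_pos [0.584 0.149 0.142]
tool_rot [ 0.994  0.102 -0.005 -0.047]
ft_force [-0.009  0.604 -1.486]
tau [ 3.2000e-01 -4.9067e+01  2.4941e+01  1.4000e-02  3.5900e-01 -0.0000e+00]
```

The last joint sits at its +3.14 limit: yaw 0 needs joint 6 above π once joint 1 passes 0. That tilted the tool 5°. The bottle is still held and clear of everything. I turn the tool back with negative turns towards yaw 180°, which is the same grasp.

>>> send_rows:
  moves:
    - [0, 0, 0, -1]
    - [0, 0, 0, -1]
    - [0, 0, 0, 0]
  claw: -1

```text
clock: 17.8
eef_pos: [0.584, 0.1492, 0.1423]
tool_rot: [0.979, 0.2, -0.001, -0.047]
ft_force: [0.7, -0.4, -1.6]
grip_width: 0.0424
```

The command keeps the tilt (tool z about 5.3° towards +y). A round bottle can be set down like that and will settle upright. I turn on to the tray's axis, place it, then undo the tilt with empty jaws.

>>> send_rows:
  moves:
    - [0, 0, 0, -1]
    - [0, 0, 0, -1]
    - [0, 0, 0, -1]
    - [0, 0, 0, -1]
    - [0, 0, 0, -1]
    - [0, 0, 0, -1]
    - [0, 0, 0, -1]
    - [0, 0, 0, -1]
    - [0, 0, 0, -1]
    - [0, 0, 0, -1]
    - [0, 0, 0, -1]
    - [0, 0, 0, -1]
    - [0, 0, 0, -1]
    - [0, 0, 0, -1]
    - [0, 0, 0, -1]
    - [0, 0, 0, -1]
    - [0, 0, 0, -1]
    - [0, 0, 0, -1]
    - [0, 0, 0, -1]
    - [0, 0, 0, -1]
  claw: -1

```text
clock: 19.8
eef_pos: [0.5839, 0.1495, 0.1424]
tool_rot: [0.359, 0.932, 0.04, -0.026]
ft_force: [0.4, 0.3, -1.5]
grip_width: 0.0421
```

>>> send_rows:
  moves:
    - [0, 0, 0, -1]
    - [0, 0, 0, -1]
    - [0, 0, 0, -1]
    - [0, 0, 0, -1]
    - [0, 0, 0, -1]
    - [0, 0, 0, -1]
    - [0, 0, 0, -1]
    - [0, 0, 0, 0]
    - [0, 0, 0, 0]
  claw: -1

```text
clock: 20.7
eef_pos: [0.5838, 0.1496, 0.1424]
tool_rot: [0.02, 0.999, 0.046, -0.011]
ft_force: [0.4, 0.4, -1.7]
grip_width: 0.0425
```

```bash
cat >> h.py <<'E'
def plan(x,y,z):
    o=monitor.get_obs(); Rm=R.from_quat(o['tool_rot']).as_matrix()
    print('t',round(o['clock'],2),'j',o['joint_pos'].round(3)); print('tcp',o['eef_pos'].round(4)); print('tool z',Rm[:,2].round(3),'tool x',Rm[:,0].round(3))
    d=np.array([x,y,z])-o['eef_pos']; print('tool shift to target (mm)',(Rm.T@d*1000).round(1),' 10mm world down=',(Rm.T@[0,0,-10]).round(2))
E
python3 - <<'E'
from h import *
plan(.5945,.2726,.1425)
E
```

```text
t 20.7 j [0.203 0.492 0.135 1.215 0.095 0.244]
tcp [0.5838 0.1496 0.1424]
tool z [-0.021  0.093 -0.995] tool x [-0.999  0.04   0.024]
tool shift to target (mm) [ -5.8 122.8  11.1]  10mm world down= [-0.24 -0.92  9.95]
```

>>> send_rows:
  moves:
    - [-0.0015, 0.03, 0.003, 0]
    - [-0.0015, 0.03, 0.003, 0]
    - [-0.0015, 0.03, 0.003, 0]
    - [-0.0015, 0.03, 0.002, 0]
    - [0, 0, 0, 0]
    - [0, 0, 0, 0]
    - [0, 0, 0, 0]
  claw: -1

```text
clock: 21.4
eef_pos: [0.5939, 0.2693, 0.1422]
tool_rot: [0.019, 0.999, 0.046, -0.011]
ft_force: [-0.3, 0.4, -1.2]
grip_width: 0.0425
```

Run:
```python
from h import *
plan(.595,.2706,.0300)
im,W=wlook('w7')
hsv=cv2.cvtColor(im,cv2.COLOR_BGR2HSV);H,S,V=cv2.split(hsv); K,T,o=wristT()
for cn,(a,b) in {'yellow':(20,36),'green':(45,85)}.items():
    mm=((H>=a)&(H<=b)&(S>110)&(W[...,2]<.02)).astype(np.uint8); mm=cv2.morphologyEx(mm,cv2.MORPH_OPEN,np.ones((3,3)))
    c=max(cv2.findContours(mm,cv2.RETR_EXTERNAL,cv2.CHAIN_APPROX_NONE)[0],key=cv2.contourArea)[:,0]
    p=np.array([onplane(K,T,a,b,.004)[:2] for a,b in c]); r=cv2.minAreaRect((p*1000).astype(np.float32)); print('   ',cn,np.round(r[0],1),np.round(r[1],1),'%.1f'%r[2])
```

```text
t 21.4 j [0.382 0.577 0.277 1.255 0.093 0.422]
tcp [0.5939 0.2693 0.1422]
tool z [-0.021  0.092 -0.996] tool x [-0.999  0.038  0.025]
tool shift to target (mm) [ -3.8  -8.9 111.8]  10mm world down= [-0.25 -0.91  9.96]
t 21.40 [0.5939 0.2693 0.1422] [174.8  -1.4 177.8] 0.04253068400445428
[41. 28.] 3403 ztop 0.085 mid [0.4542 0.1221] ext [0.015 0.012]
[ 59. 168.] 4034 ztop 0.085 mid [0.5587 0.1156] ext [0.029 0.03 ]
[ 84. 263.] 676 ztop 0.027 mid [0.6604 0.101 ] ext [0.028 0.029]
[  3. 274.] 193 ztop 0.027 mid [0.6662 0.0203] ext [0.029 0.011]
[153. 332.] 380 ztop 0.085 mid [0.7047 0.1797] ext [0.02  0.016]
    yellow [452.4 295.5] [66.1 65. ] 81.1
    green [522.8 284.4] [66.  66.1] 81.1
```

View pics/w7.png

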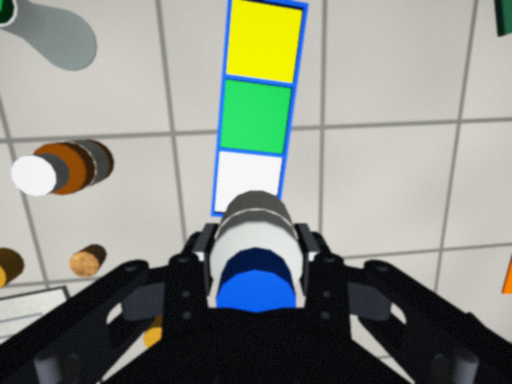

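The bottle is held over the blue tray's white compartment, with yellow at (265,40) and green at (255,115). I descend along world z.

>>> send_rows:
  moves:
    - [-0.001, -0.002, 0.03, 0]
    - [-0.001, -0.003, 0.03, 0]
    - [-0.001, -0.002, 0.025, 0]
    - [0, -0.001, 0.014, 0]
    - [0, 0, 0.008, 0]
    - [0, 0, 0.005, 0]
    - [0, 0, 0, 0]
    - [0, 0, 0, 0]
  claw: -1

```text
clock: 22.25
eef_pos: [0.5953, 0.2729, 0.0314]
tool_rot: [0.018, 0.999, 0.047, -0.01]
ft_force: [0.7, 0.4, -1.3]
grip_width: 0.0426
```

>>> send_rows:
  moves:
    - [0, -0.001, 0.002, 0]
    - [0, 0, 0.001, 0]
    - [0, 0, 0, 0]
    - [0, 0, 0, 0]
    - [0, 0, 0, 0]
  claw: -1

```text
clock: 22.75
eef_pos: [0.5952, 0.272, 0.0284]
tool_rot: [0.018, 0.999, 0.047, -0.01]
ft_force: [-1.2, -1.6, 6.2]
grip_width: 0.0427
```

Contact: the force rose by about 7.5 N. I release and rise straight up.

>>> send_rows:
  moves:
    - [0, 0, 0, 0]
    - [0, 0, 0, 0]
    - [0, 0, 0, 0]
    - [0, 0, 0, 0]
    - [0, 0, 0, 0]
    - [0, 0, 0, 0]
    - [0.0005, 0.002, -0.02, 0]
    - [0.001, 0.004, -0.04, 0]
    - [0.001, 0.004, -0.04, 0]
    - [0.001, 0.004, -0.04, 0]
    - [0.001, 0.004, -0.04, 0]
    - [0, 0, 0, 0]
    - [0, 0, 0, 0]
  claw: 1

```text
clock: 24.05
eef_pos: [0.5949, 0.2735, 0.2096]
tool_rot: [0.018, 0.999, 0.047, -0.01]
ft_force: [-0.9, 0.1, -0.0]
grip_width: 0.0852
```

Run:
```python
from h import *
im,W=wlook('w8'); plan(.5,.1,.2)
```

```text
t 24.05 [0.5949 0.2735 0.2096] [174.6  -1.2 178. ] 0.08520618811509859
[72. 44.] 2506 ztop 0.091 mid [0.4488 0.115 ] ext [0.024 0.024]
[ 95. 157.] 2148 ztop 0.085 mid [0.5585 0.1154] ext [0.029 0.03 ]
[243. 179.] 1294 ztop 0.089 mid [0.5924 0.2743] ext [0.029 0.029]
[108. 235.] 441 ztop 0.027 mid [0.6606 0.1006] ext [0.028 0.029]
[ 24. 247.] 1168 ztop 0.066 mid [0.6639 0.0099] ext [0.02  0.015]
[181. 273.] 973 ztop 0.085 mid [0.7084 0.1861] ext [0.026 0.02 ]
t 24.1 j [0.388 0.552 0.404 1.407 0.094 0.425]
tcp [0.594  0.2731 0.2076]
tool z [-0.021  0.092 -0.995] tool x [-0.999  0.036  0.024]
tool shift to target (mm) [  87.5 -176.5   -6.5]  10mm world down= [-0.24 -0.92  9.95]
```

View pics/w8.png

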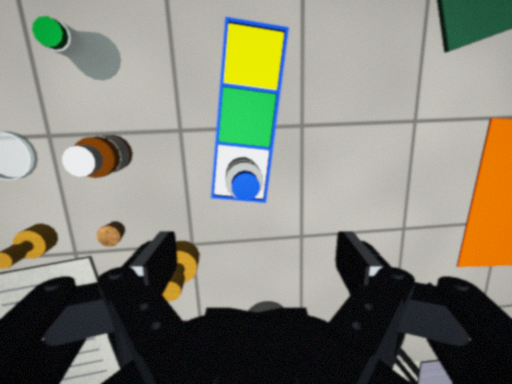

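white_blue stands in white: cap (244,183), top 89 mm, about 2 mm from the centre. To undo the tilt I turn to the opposite joint-6 limit and move the mirrored way, with empty jaws up high.

>>> send_rows:
  moves:
    - [0, 0, 0, -1]
    - [0, 0, 0, -1]
    - [0, 0, 0, -1]
    - [0, 0, 0, -1]
    - [0, 0, 0, -1]
    - [0, 0, 0, -1]
    - [0, 0, 0, -1]
    - [0, 0, 0, -1]
    - [0, 0, 0, -1]
    - [0, 0, 0, -1]
    - [0, 0, 0, -1]
    - [0, 0, 0, -1]
    - [0, 0, 0, -1]
    - [0, 0, 0, -1]
    - [0, 0, 0, -1]
    - [0, 0, 0, -1]
    - [0, 0, 0, -1]
    - [0, 0, 0, -1]
    - [0, 0, 0, -1]
    - [0, 0, 0, -1]

```text
clock: 26.1
eef_pos: [0.593, 0.2726, 0.205]
tool_rot: [0.831, -0.554, -0.036, -0.031]
ft_force: [0.5, -0.1, 0.6]
grip_width: 0.0851
```

>>> send_rows:
  moves:
    - [0, 0, 0, -1]
    - [0, 0, 0, -1]
    - [0, 0, 0, -1]
    - [0, 0, 0, -1]
    - [0, 0, 0, -1]
    - [0, 0, 0, -1]
    - [0, 0, 0, -1]
    - [0, 0, 0, -1]
    - [0, 0, 0, -1]
    - [0, 0, 0, -1]
    - [0, 0, 0, -1]
    - [0, 0, 0, -1]
    - [0, 0, 0, -1]
    - [0, 0, 0, -1]
    - [0, 0, 0, -1]
    - [0, 0, 0, -0.5]

```text
clock: 27.7
eef_pos: [0.593, 0.2727, 0.2051]
tool_rot: [0.981, 0.186, -0.004, -0.047]
ft_force: [0.2, 0.5, 0.4]
grip_width: 0.0854
```

>>> send_rows:
  moves:
    - [0, 0.03, 0, 0]
    - [0, 0.03, 0, 0]
    - [0, 0.03, 0, 0]
    - [0, 0, 0, 0]
    - [0, 0, 0, 0]

```text
clock: 28.2
eef_pos: [0.6147, 0.2196, 0.1996]
tool_rot: [0.987, 0.154, 0.001, -0.035]
ft_force: [0.8, 0.4, -0.7]
grip_width: 0.0853
```

Run:
```python
from h import *
plan(.5,.1,.2)
```

```text
t 28.2 j [ 0.311  0.554  0.389  1.393  0.069 -3.141]
tcp [0.6147 0.2196 0.1996]
tool z [-0.008  0.07  -0.998] tool x [0.952 0.305 0.013]
tool shift to target (mm) [-145.7   78.5   -7.7]  10mm world down= [-0.13  0.69  9.98]
```

It works: tilt 0.095 → 0.070. I continue.

>>> send_rows:
  moves:
    - [-0.006, 0.03, -0.001, 0]
    - [-0.006, 0.03, -0.001, 0]
    - [-0.006, 0.03, -0.001, 0]
    - [-0.006, 0.03, -0.001, 0]
    - [0, 0, 0, 0]
    - [0, 0, 0, 0]

```text
clock: 28.8
eef_pos: [0.612, 0.1463, 0.1977]
tool_rot: [0.994, 0.11, 0.006, -0.016]
ft_force: [0.8, -0.6, 0.2]
grip_width: 0.0854
```

Run:
```python
from h import *
plan(.5,.1,.2)
```

```text
t 28.8 j [ 0.22   0.504  0.303  1.355  0.03  -3.141]
tcp [0.612  0.1463 0.1977]
tool z [ 0.008  0.032 -0.999] tool x [0.976 0.217 0.014]
tool shift to target (mm) [-119.3   20.7   -4.7]  10mm world down= [-0.14  0.3   9.99]
```

>>> send_rows:
  moves:
    - [-0.006, 0.03, 0, 0]
    - [-0.006, 0.03, 0, 0]
    - [-0.006, 0.03, 0, 0]
    - [0, 0, 0, 0]
    - [0, 0, 0, 0]

```text
clock: 29.3
eef_pos: [0.6051, 0.093, 0.1955]
tool_rot: [0.997, 0.076, 0.007, -0.0]
ft_force: [-0.2, 0.0, 0.1]
grip_width: 0.0854
```

Run:
```python
from h import *
plan(.5,.1,.2)
```

```text
t 29.3 j [ 1.530e-01  4.700e-01  2.430e-01  1.330e+00 -1.000e-03 -3.141e+00]
tcp [0.6051 0.093  0.1955]
tool z [ 0.014  0.001 -1.   ] tool x [0.988 0.151 0.014]
tool shift to target (mm) [-102.8  -22.8   -5.9]  10mm world down= [-0.14 -0.01 10.  ]
```

The tilt is gone (tool z = [0.014, 0.001, -1]). I turn back to yaw 180° for the rest.

>>> send_rows:
  moves:
    - [0, 0, 0, 1]
    - [0, 0, 0, 1]
    - [0, 0, 0, 1]
    - [0, 0, 0, 1]
    - [0, 0, 0, 1]
    - [0, 0, 0, 1]
    - [0, 0, 0, 1]
    - [0, 0, 0, 1]
    - [0, 0, 0, 1]
    - [0, 0, 0, 1]
    - [0, 0, 0, 1]
    - [0, 0, 0, 1]
    - [0, 0, 0, 1]
    - [0, 0, 0, 1]
    - [0, 0, 0, 1]
    - [0, 0, 0, 1]
    - [0, 0, 0, 1]
    - [0, 0, 0, 1]
    - [0, 0, 0, 1]
    - [0, 0, 0, 1]

```text
clock: 31.3
eef_pos: [0.6053, 0.0943, 0.1953]
tool_rot: [-0.602, 0.799, -0.004, 0.006]
ft_force: [0.3, 0.2, -0.4]
grip_width: 0.0853
```

>>> send_rows:
  moves:
    - [0, 0, 0, 1]
    - [0, 0, 0, 1]
    - [0, 0, 0, 1]
    - [0, 0, 0, 1]
    - [0, 0, 0, 1]
    - [0, 0, 0, 1]
    - [0, 0, 0, 1]
    - [0, 0, 0, 1]
    - [0, 0, 0, 1]
    - [0, 0, 0, 1]
    - [0, 0, 0, 1]
    - [0, 0, 0, 1]
    - [0, 0, 0, 1]
    - [0, 0, 0, 0]
    - [0, 0, 0, 0]

```text
clock: 32.8
eef_pos: [0.6052, 0.0941, 0.1953]
tool_rot: [0.001, 1.0, 0.001, 0.007]
ft_force: [0.8, 0.1, -0.3]
grip_width: 0.0851
```

Run:
```python
from h import *
plan(.665,.007,.1955);im,W=wlook('w9')
```

```text
t 32.8 j [ 1.55e-01  4.71e-01  2.44e-01  1.33e+00 -1.00e-03  1.57e-01]
tcp [0.6052 0.0941 0.1953]
tool z [ 0.014  0.001 -1.   ] tool x [-1.     0.003 -0.014]
tool shift to target (mm) [-60.  -86.9   0.5]  10mm world down= [ 0.14 -0.01 10.  ]
t 32.80 [0.6052 0.0941 0.1953] [179.9   0.8 179.8] 0.08505569041799083
[36. 27.] 3138 ztop 0.084 mid [ 0.4554 -0.1137] ext [0.024 0.02 ]
[275.  24.] 1664 ztop 0.091 mid [0.4541 0.1147] ext [0.013 0.023]
[275. 136.] 1409 ztop 0.085 mid [0.5588 0.1152] ext [0.029 0.029]
[421. 168.] 2421 ztop 0.089 mid [0.5925 0.2736] ext [0.029 0.03 ]
[185. 222.] 804 ztop 0.066 mid [0.6638 0.007 ] ext [0.019 0.018]
[261. 217.] 400 ztop 0.027 mid [0.6605 0.1011] ext [0.028 0.028]
[324. 258.] 1214 ztop 0.085 mid [0.7083 0.1811] ext [0.025 0.021]
```

View pics/w9.png

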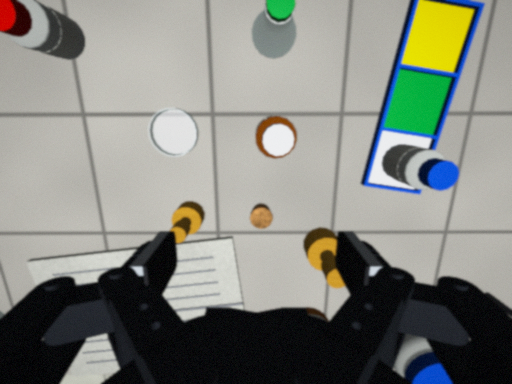

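Small weight body (188,213) with its knob at (181,228); the larger look-alike is at (322,250). I grasp the small one by its knob, which keeps the fingers clear of the tray rims.

>>> send_rows:
  moves:
    - [-0.019, -0.029, 0, 0]
    - [-0.019, -0.029, 0, 0]
    - [-0.019, -0.029, 0, 0]
    - [0, 0, 0.04, 0]
    - [0, 0, 0.04, 0]
    - [0, 0, 0.04, 0]
    - [0, 0, 0.025, 0]
    - [0, 0, 0.014, 0]
    - [0, 0, 0, 0]
    - [0, 0, 0, 0]
  claw: 1

```text
clock: 33.85
eef_pos: [0.6648, 0.0067, 0.0382]
tool_rot: [0.002, 1.0, 0.001, 0.008]
ft_force: [0.4, -0.4, -0.3]
grip_width: 0.0852
```

>>> send_rows:
  moves:
    - [0, 0, 0, 0]
    - [0, 0, 0, 0]
    - [0, 0, 0, 0]
    - [0, 0, 0, 0]
    - [0, 0, 0, 0]
    - [0, 0, 0, 0]
    - [0, 0, 0, 0]
    - [0, 0, 0, 0]
    - [0, 0, 0, 0]
  claw: -1

```text
clock: 34.75
eef_pos: [0.6642, 0.0064, 0.0377]
tool_rot: [0.003, 1.0, 0.0, 0.007]
ft_force: [-1.4, -1.1, 5.6]
grip_width: 0.018
```

>>> send_rows:
  moves:
    - [0, 0, -0.02, 0]
    - [0, 0, -0.03, 0]
    - [0, 0, -0.03, 0]
    - [0, 0, -0.03, 0]
    - [0.0175, 0.035, 0, 0]
    - [0.0175, 0.035, 0, 0]
    - [0.0175, 0.035, 0, 0]
    - [0.0175, 0.035, 0, 0]
    - [0.0175, 0.035, 0, 0]
    - [0.0175, 0.034, 0, 0]
    - [0.0175, 0.034, 0, 0]
    - [0.0175, 0.034, 0, 0]
    - [0, 0, 0, 0]
    - [0, 0, 0, 0]
    - [0, 0, 0, 0]
  claw: -1

```text
clock: 36.25
eef_pos: [0.5236, 0.2835, 0.1444]
tool_rot: [0.003, 1.0, -0.0, 0.006]
ft_force: [0.7, -0.2, -3.0]
grip_width: 0.0184
```

Run:
```python
from h import *
plan(.5245,.2838,.0415);im,W=wlook('w10')
```

```text
t 36.25 j [ 0.499  0.468  0.104  1.197 -0.006  0.505]
tcp [0.5236 0.2835 0.1444]
tool z [ 0.012 -0.    -1.   ] tool x [-1.     0.006 -0.012]
tool shift to target (mm) [  0.3   0.3 102.9]  10mm world down= [ 0.12  0.   10.  ]
t 36.25 [0.5236 0.2835 0.1444] [-180.     0.7  179.7] 0.018395544494780123
[ 52. 109.] 3512 ztop 0.091 mid [0.4486 0.1152] ext [0.023 0.024]
[255. 197.] 242 ztop 0.120 mid [0.5096 0.2833] ext [0.009 0.032]
[ 80. 229.] 3208 ztop 0.084 mid [0.5585 0.1158] ext [0.03 0.03]
[247. 287.] 359 ztop 0.089 mid [0.5959 0.2774] ext [0.022 0.023]
```

View pics/w10.png

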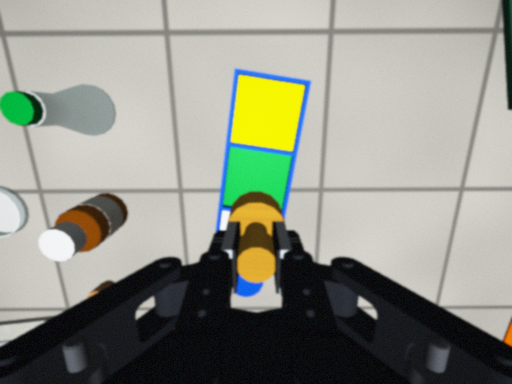

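The weight hangs straight over green, body at (256,215). I lower in two steps, watching the force.

>>> send_rows:
  moves:
    - [0, 0, 0.03, 0]
    - [0, 0, 0.03, 0]
    - [0, 0, 0.02, 0]
    - [0, 0, 0.012, 0]
    - [0, 0, 0.006, 0]
    - [0, 0, 0.002, 0]
    - [0, 0, 0, 0]
    - [0, 0, 0, 0]
  claw: -1

```text
clock: 37.1
eef_pos: [0.5261, 0.2847, 0.0467]
tool_rot: [0.003, 1.0, 0.001, 0.008]
ft_force: [0.3, 0.7, -2.8]
grip_width: 0.0181
```

>>> send_rows:
  moves:
    - [0, 0, 0.002, 0]
    - [0, 0, 0, 0]
    - [0, 0, 0, 0]
    - [0, 0, 0, 0]
  claw: -1

```text
clock: 37.5
eef_pos: [0.5252, 0.2844, 0.0436]
tool_rot: [0.003, 1.0, 0.001, 0.007]
ft_force: [0.2, 0.4, -3.0]
grip_width: 0.0179
```

>>> send_rows:
  moves:
    - [0, 0, 0.002, 0]
    - [0, 0, 0, 0]
    - [0, 0, 0, 0]
    - [0, 0, 0, 0]
  claw: -1

```text
clock: 37.9
eef_pos: [0.5255, 0.2844, 0.0417]
tool_rot: [0.003, 1.0, 0.001, 0.007]
ft_force: [-0.3, 0.3, -0.1]
grip_width: 0.0177
```

Contact: the 3 N of weight is off the wrist. I release and rise.

>>> send_rows:
  moves:
    - [0, 0, 0, 0]
    - [0, 0, 0, 0]
    - [0, 0, 0, 0]
    - [0, 0, 0, 0]
    - [0, 0, 0, 0]
    - [0, 0, 0, 0]
    - [0, 0, -0.02, 0]
    - [0, 0, -0.04, 0]
    - [0, 0, -0.04, 0]
    - [0, 0, -0.04, 0]
    - [0, 0, -0.03, 0]
    - [0, 0, 0, 0]
    - [0, 0, 0, 0]
  claw: 1

```text
clock: 39.2
eef_pos: [0.5233, 0.2843, 0.2122]
tool_rot: [0.003, 1.0, 0.001, 0.008]
ft_force: [1.0, 0.7, -0.4]
grip_width: 0.0854
```

Run:
```python
from h import *
plan(.4495,.1152,.211);im,W=wlook('w11')
```

```text
t 39.2 j [ 0.501  0.428  0.222  1.35  -0.006  0.506]
tcp [0.5233 0.2843 0.2122]
tool z [ 0.015  0.002 -1.   ] tool x [-1.     0.005 -0.015]
tool shift to target (mm) [  72.9 -169.5   -0.3]  10mm world down= [ 0.15 -0.02 10.  ]
t 39.20 [0.5233 0.2843 0.2122] [179.9   0.9 179.7] 0.08543702059003956
[ 99. 110.] 1806 ztop 0.091 mid [0.4486 0.115 ] ext [0.023 0.024]
[255. 174.] 732 ztop 0.071 mid [0.5255 0.2835] ext [0.019 0.019]
[115. 205.] 1804 ztop 0.085 mid [0.5583 0.1156] ext [0.03  0.029]
[247. 230.] 1441 ztop 0.089 mid [0.5921 0.2742] ext [0.03  0.028]
[120. 262.] 63 ztop 0.027 mid [0.652  0.0958] ext [0.012 0.017]
[186. 298.] 995 ztop 0.073 mid [0.7015 0.1883] ext [0.013 0.016]
```

View pics/w11.png

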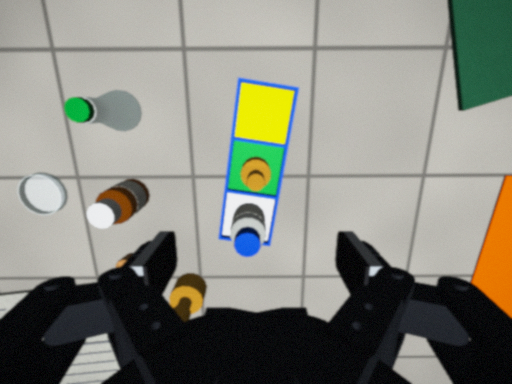

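The weight is in green: knob (256,180), top 71 mm. Last, the flask, with its stopper at (80,110). I grasp the straight neck.

>>> send_rows:
  moves:
    - [0.015, -0.034, 0, 0]
    - [0.015, -0.034, 0, 0]
    - [0.015, -0.034, 0, 0]
    - [0.015, -0.034, 0, 0]
    - [0.015, -0.0335, 0, 0]
    - [0, 0, 0.04, 0]
    - [0, 0, 0.04, 0]
    - [0, 0, 0.04, 0]
    - [0, 0, 0.03, 0]
    - [0, 0, 0.014, 0]
    - [0, 0, 0, 0]
    - [0, 0, 0, 0]
  claw: 1

```text
clock: 40.45
eef_pos: [0.4482, 0.1149, 0.0453]
tool_rot: [0.003, 1.0, 0.0, 0.005]
ft_force: [0.4, -0.5, 0.5]
grip_width: 0.0854
```

>>> send_rows:
  moves:
    - [0, 0, 0, 0]
    - [0, 0, 0, 0]
    - [0, 0, 0, 0]
    - [0, 0, 0, 0]
    - [0, 0, 0, 0]
    - [0, 0, 0, 0]
    - [0, 0, 0, 0]
    - [0, 0, 0, 0]
    - [0, 0, 0, 0]
  claw: -1

```text
clock: 41.35
eef_pos: [0.4499, 0.1153, 0.047]
tool_rot: [0.003, 1.0, 0.001, 0.008]
ft_force: [-1.3, -0.1, 5.5]
grip_width: 0.0244
```

>>> send_rows:
  moves:
    - [0, 0, -0.02, 0]
    - [0, 0, -0.03, 0]
    - [0, 0, -0.03, 0]
    - [-0.001, 0.03, 0, 0]
    - [-0.001, 0.03, 0, 0]
    - [-0.001, 0.03, 0, 0]
    - [-0.001, 0.03, 0, 0]
    - [-0.001, 0.03, 0, 0]
    - [0, 0.03, 0, 0]
    - [0, 0, 0, 0]
    - [0, 0, 0, 0]
    - [0, 0, 0, 0]
  claw: -1

```text
clock: 42.55
eef_pos: [0.4536, 0.2942, 0.1259]
tool_rot: [0.003, 1.0, -0.0, 0.006]
ft_force: [-0.4, -0.0, -0.7]
grip_width: 0.0237
```

Run:
```python
from h import *
plan(.455,.295,.051);im,W=wlook('w12')
```

```text
t 42.55 j [ 0.579  0.38  -0.084  1.097 -0.007  0.585]
tcp [0.4536 0.2942 0.1259]
tool z [ 0.012 -0.    -1.   ] tool x [-1.     0.006 -0.012]
tool shift to target (mm) [-0.5  0.9 75. ]  10mm world down= [ 0.12  0.   10.  ]
t 42.55 [0.4536 0.2942 0.1259] [-180.     0.7  179.7] 0.023658064592834524
[255. 199.] 2080 ztop 0.119 mid [0.4412 0.2947] ext [0.013 0.032]
[ 70. 292.] 1823 ztop 0.084 mid [0.55   0.1123] ext [0.014 0.022]
[239. 304.] 346 ztop 0.043 mid [0.5744 0.277 ] ext [0.01 0.03]
```

View pics/w12.png

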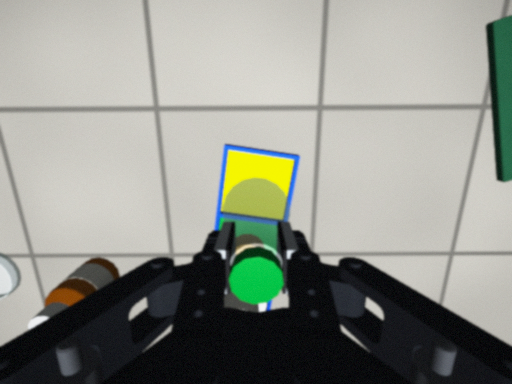

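The flask hangs straight, base at (256,200), above yellow. I lower.

>>> send_rows:
  moves:
    - [0, 0, 0.03, 0]
    - [0, 0, 0.025, 0]
    - [0, 0, 0.012, 0]
    - [0, 0, 0.005, 0]
    - [0, 0, 0.002, 0]
    - [0, 0, 0, 0]
    - [0, 0, 0, 0]
  claw: -1

```text
clock: 43.3
eef_pos: [0.456, 0.2956, 0.0536]
tool_rot: [0.003, 1.0, 0.001, 0.008]
ft_force: [0.2, 0.0, -1.2]
grip_width: 0.0239
```

>>> send_rows:
  moves:
    - [0, 0, 0.002, 0]
    - [0, 0, 0, 0]
    - [0, 0, 0, 0]
    - [0, 0, 0, 0]
  claw: -1

```text
clock: 43.7
eef_pos: [0.4557, 0.2956, 0.0511]
tool_rot: [0.003, 1.0, 0.001, 0.007]
ft_force: [0.8, 0.5, 1.7]
grip_width: 0.024
```

>>> send_rows:
  moves:
    - [0, 0, 0, 0]
    - [0, 0, 0, 0]
    - [0, 0, 0, 0]
    - [0, 0, 0, 0]
    - [0, 0, 0, 0]
    - [0, 0, 0, 0]
    - [0, 0, -0.02, 0]
    - [0, 0, -0.04, 0]
    - [0, 0, -0.04, 0]
    - [0, 0, -0.04, 0]
    - [0, 0, -0.02, 0]
    - [0, 0, 0, 0]
    - [0, 0, 0, 0]
  claw: 1

```text
clock: 45.0
eef_pos: [0.4529, 0.2949, 0.2102]
tool_rot: [0.003, 1.0, 0.001, 0.007]
ft_force: [-0.3, 0.0, -0.4]
grip_width: 0.085
```

Run:
```python
from h import *
im,W=wlook('w13')
a,_=snap('top'); b,_=snap('side')
cv2.imwrite('pics/final.png',cv2.resize(np.hstack([a[130:310,80:480],b[80:340,170:400][:180]]),None,fx=1.25,fy=1.25))
cv2.imwrite('pics/finals.png',b)
for n,d in [('top',None),('side',None)]:
    f=np.load(f'/tmp/{n}.npz');d=f['d'];i=cams.camera_info(n);K,T=i['intrinsics'],i['T']
    v,u=np.mgrid[:384,:512]; P=np.stack([(u-K[0,2])/K[0,0],-(v-K[1,2])/K[1,1],-np.ones_like(u,float)],-1)*d[...,None]
    W=P@T[:3,:3].T+T[:3,3]
    m=((W[...,2]>.02)&(W[...,2]<.1)&(d>0)&(W[...,0]>.35)&(W[...,0]<.7)&(abs(W[...,1])<.4)).astype(np.uint8)
    k,l,s,c=cv2.connectedComponentsWithStats(m)
    for j in range(1,k):
        if s[j,4]<40: continue
        w=W[l==j]; zt=np.percentile(w[:,2],97); t=w[w[:,2]>zt-.008]
        print(n,c[j].round(),'%.3f'%zt,((t.min(0)+t.max(0))/2)[:2].round(4))
```

```text
t 45.00 [0.4529 0.2949 0.2102] [179.9   0.8 179.7] 0.08497545795084495
[256. 176.] 1127 ztop 0.095 mid [0.454  0.2957] ext [0.023 0.022]
[247. 229.] 780 ztop 0.071 mid [0.5253 0.2836] ext [0.02  0.019]
[113. 254.] 1270 ztop 0.084 mid [0.5562 0.1148] ext [0.025 0.027]
[240. 281.] 1523 ztop 0.089 mid [0.5915 0.2738] ext [0.028 0.028]
top [175. 139.] 0.085 [0.6971 0.1821]
top [213. 157.] 0.028 [0.6602 0.0994]
top [130. 185.] 0.090 [0.5914 0.2724]
top [204. 201.] 0.087 [0.5578 0.1148]
top [126. 217.] 0.072 [0.5249 0.2834]
top [423. 241.] 0.066 [ 0.4775 -0.3338]
top [120. 251.] 0.090 [0.4529 0.2905]
top [317. 253.] 0.087 [ 0.4518 -0.1208]
top [416. 275.] 0.091 [ 0.4106 -0.3158]
side [352. 115.] 0.087 [ 0.4123 -0.3117]
side [330. 113.] 0.055 [ 0.4682 -0.32  ]
side [321. 161.] 0.083 [ 0.4515 -0.117 ]
side [212. 210.] 0.027 [0.6633 0.102 ]
side [247. 222.] 0.084 [0.5644 0.1183]
side [185. 233.] 0.035 [0.6932 0.1871]
side [209. 273.] 0.088 [0.5947 0.2764]
side [237. 289.] 0.069 [0.528  0.2863]
side [268. 302.] 0.094 [0.4567 0.2976]
```

View pics/w13.png

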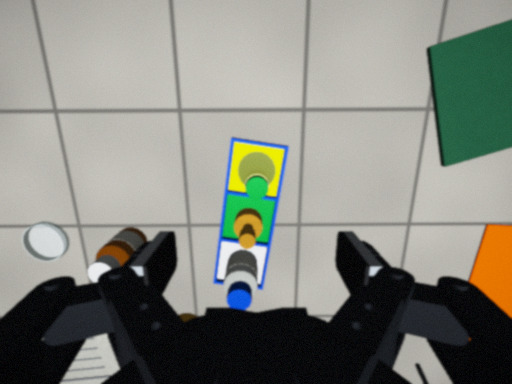

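View pics/finals.png

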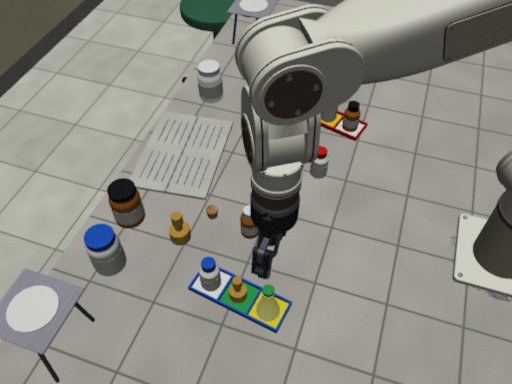

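All five are in place, upright, with their tops at the right height. The two other bottles have not moved, and the arm is clear. I hand the job in.

Run:
```python
from h import *
print(order.job_done())
```

```text
the job is handed in; nothing more can be done
None
```

Both kits are made up and the job is handed in at about 45 s of the 136 s allowed. `job_done` gives no verdict, so the evidence is my own last checks.

| Thing | Compartment | Off centre | Top height (expected) |
|---|---|---|---|
| amber_black | red, white | about 1 mm | 89 mm (88) |
| cup | red, yellow | about 1 mm | 65 mm (64) |
| white_blue | blue, white | about 2–3 mm | 89 mm (88) |
| weight (the smaller one) | blue, green | about 1 mm | 71 mm (70) |
| flask | blue, yellow | about 2 mm | 95 mm (94) |

- **Set down:** I lowered each one to the floor height and felt contact for white_blue, the weight and the flask. The force change was less clear for amber_black and the cup.
- **Bottles left alone:** amber_white and white_red read within about 4 mm of their first positions and are upright.

**What went wrong:** on the way to the blue tray the last joint reached its limit and tilted the tool about 5°. I set white_blue down with that tilt, and it settled upright. Afterwards I undid the tilt with empty jaws at the opposite limit of that joint.

**What disagreed:**
- The top and side cameras differ by 3–5 mm, so I used averages checked with the wrist camera.
- In the last pictures the side view placed the cup about 10 mm away because the arm partly hides it. The top view and the earlier wrist view both put it on centre.

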